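Find and mark the balance point of a brass bar

TASK

Find the balance point of the thick-ended brass bar that lies on the wooden tipping rest: push it from its thin end along the rest, thick end first, without lifting it, until it just tips over the steel edge and stays tipped by its own weight. Stop there and take the hand away, then mark the place by setting the small aluminium saddle astride the bar right above the steel edge, and leave it sitting there.

Things in the scene. Friction and masses are not known exactly. Their poses are not given: they have to be found in the camera images.
- bar: even solid brass bar 240 mm long: shaft 200 long, 22 wide, 16 thick, and a thick head 40 long, 36 wide, 24 high; underside flat. Origin mid-length on the underside; x along it to the head, z up; thin end to push at x = -120 mm. Starts level on the rest, balance point 35 to 75 mm short of the edge. Once tipped, the head drops 14 mm onto the catch block and the bar stays sloping about 8 degrees.
- edge (a point): middle of the steel edge of the fixed wooden tipping rest, on its top face 45 mm above the bench. x is the way to push the bar, level; y along the edge; z up. The top, 60 mm wide, runs from x = -145 mm to 0; on it the bar slides between two guide strips 5 mm high, 27 mm apart, x = -135 to -45. Past the edge is a gap, then a cork-topped catch block 14 mm lower at x = 75 to 125.
- rider: small aluminium saddle, 35 g, upright on the bench. Origin mid-underside of its seat plate, 10 mm above the feet of its two cheeks; z up, x along its slot (along the bar when seated, either way round). Plate 26 mm in x, 44 in y, 5 thick; cheeks 34 mm apart inside (6 mm spare each side of the shaft). Grip tab on top 24 mm in x, 12 in y, z = 5 to 30 mm: pinch it across y.
Mind the look-alikes: they are no part of the job. Of the things shaped like the rider, the aluminium one is meant.

How it is judged:
By the outcome, as a careful person would: the job done as asked, in the order asked, and still so for the second after the job is handed in, with the robot touching nothing.
It also fails if it takes over 58 s, if anything falls off the work surface, if the arm or the gripper's body presses on something with over 40 N, if the wrist force passes 120 N, or if a joint passes its speed limit or range.

ROBOT

A 6-joint arm with a two-finger parallel gripper is mounted at the origin on a cart in front of the work surface, level with it; the furniture and walls round the work are solid. World frame = base frame: x ahead of the robot, y to its left, z up, the work surface at z = 0. Lengths are in m, angles in rad, forces in N, time in s.
With the tool pointing down it reaches from about 0.325 to 0.775 m from the base axis. Payload 5.5 kg.
Tool frame: the origin (TCP) lies at the very end of the fingers, on their centre line; the grasp point (between the pads) lies 19 mm behind it (bot.tcp_to_grasp is the distance from the TCP to the grasp point, in m); z points along the fingers, y is the line along which they close (so a half turn about z gives the same grasp; the last joint's range is limited). The gripper opens to 88 mm and grips with 3 to 60 N. Pads are 20 mm wide; open, the fingers measure 115 mm over their backs; the gripper's body (75 mm by 178 mm) begins 61 mm behind the grasp point.
Start: joints at [1.069, 0.091, 1.231, -0, 1.82, -0.057], TCP at [0.258, 0.542, 0.223] pointing down, gripper open.
Joint ranges: [-2.87, 2.87], [-0.86, 2.18], [0.17, 2.46], [-1.51, 4.65], [0.06, 2.69], [-2.65, 2.65]. Speed limits (rad/s): [2.57, 2.57, 3.01, 3.14, 3.14, 3.14].

INTERFACE

Orientations are given as [roll, pitch, yaw] about the fixed x, y, z axes, in that order (R = Rz(yaw) Ry(pitch) Rx(roll)).
In Python, from bench import bot gives the robot as it stands.
- The arm moves only by the shell command python3 -m inch 'ROWS' [OPENING] [FORCE]. ROWS is JSON, a list of rows, each an object of numbers: "x", "y", "z": the shift along the world's x, y, z in mm; "rx", "ry", "rz": the turn, a rotation vector about the world's x, y, z in rad. In form: [{"x": .., "y": .., "z": .., "rx": .., "ry": .., "rz": ..}, ...]. A call has 1 to 12 rows; each row is the pose to reach, as a shift and turn from the pose commanded when the call began; what a row does not reach only later rows make up. A row lasts 1/10 s, in which the tool goes at most 50 mm and 8.59 degrees, less where a joint would pass 70% of its speed; a pose out of reach is approached as far as the arm can. A call with a gripper value outside its range is refused whole. OPENING is the closure, from -1 (fully open) to 1 (shut), set as the call begins (- or left out, the last holds). The fingers move at their own pace and stop on an object; FORCE is the grip in N (left out, the last holds). Time passes only in rows, so rows that repeat a pose let the fingers close. It gives the time, the measured TCP pose, the force, the opening and the grip force at its end, in the units of the state.
- bot.observe(): the state, without advancing time (a new reading comes with each control period).
- bot.camera(name): name is "scene" or "top" or "wrist"; returns the picture (384x512x3 uint8, red, green, blue); there is no depth.
- bot.camera_params(name): a dict with "K" (3x3 intrinsics, pixels), "xyz" and "orientation" of the camera in the world. Camera axes: x right, y down, z forward; pixel columns grow to the right and rows downward; lengths in m; the calibration is good to about 2 mm. The wrist camera is an equidistant fisheye: a pixel r from the principal point sees the ray r / f radians off the axis. A picture is of the moment at which its call begins: read the wrist's pose just before it. camera_params takes no time and is no camera call; for the wrist camera it gives the pose at the moment of the call.
- bot.hand_in(): hands the job in; it is judged then, once.
The state is a dict: "time": time; "joint_positions": joint angles; "qd": joint speeds; "joint_efforts": joint torques, N m; "position": TCP position; "tcp_rot": TCP orientation; "force": force on the tool from outside, world axes, zero at the start; "torque": the same for the moment, N m; "width": opening from 0.0 (shut) to 1.0 (fully open); "finger_force": force on a finger pad.
Only numpy, scipy, OpenCV 4.12 (cv2) and the standard library are available. Lean on these libraries where they do the work, as an engineer would, in place of code of your own. Each camera call takes 0.05 s, during which the arm holds its last target. There are 200 camera calls.

## Working session

There is one attempt and no reset: what is moved stays moved. The work goes in short steps, Python scripts to look and compute and a shell command to move; the robot and the scene stay as the last step left them, time stands still between calls to the robot, and variables do not carry over. Pictures are saved under pics/ and viewed, at most 10 in all, crops included, and the job is handed in when it is done.

```bash
mkdir -p pics; ls; python3 - <<'E'
from bench import bot
import cv2,numpy as np
for n in("scene","top"):
    im=bot.camera(n); cv2.imwrite(f"pics/{n}0.png",im[:,:,::-1])
    p=bot.camera_params(n);print(n,{k:np.round(v,4).tolist() for k,v in p.items() if not isinstance(v,str)})
E
```

```text
pics
scene {'K': [[473.4763, 0.0, 259.2498], [0.0, 473.4763, 183.9856], [0.0, 0.0, 1.0]], 'xyz': [0.05, 1.1872, 0.5986], 'orientation': [-2.0193, 0.0152, -2.7135]}
top {'K': [[460.5829, 0.0, 260.4498], [0.0, 460.5829, 196.2878], [0.0, 0.0, 1.0]], 'xyz': [0.3293, 0.1642, 1.0872], 'orientation': [-2.9451, 0.0159, -1.5593]}
```

View pics/scene0.png

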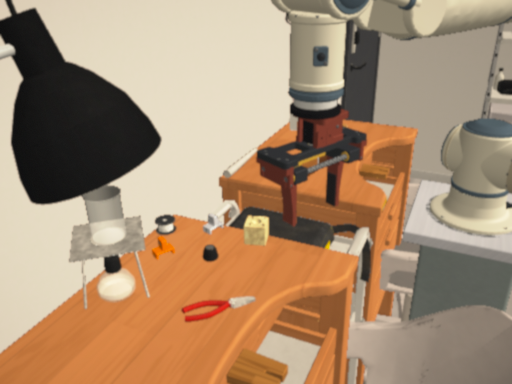

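View pics/top0.png

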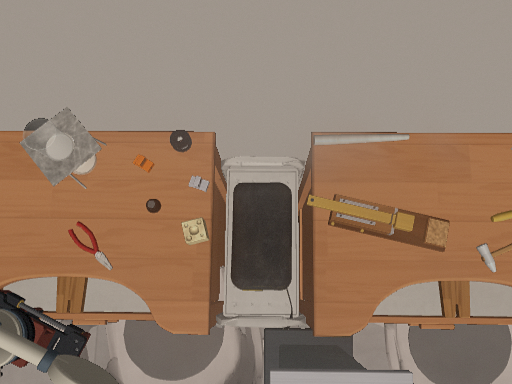

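The top view shows things shaped like the rider: a grey one at (199,183) and an orange one at (144,162). The yellow block at (195,231) and the dark knob at (153,205) are other objects. The aluminium (grey) one is the rider. The bar runs from its thin end at (308,200) to its head at (404,222), the steel edge is near (394,220) and the cork is near (437,232). I'll check the choice in a close crop.

```bash
cat > h.py <<'E'
import numpy as np,cv2
from scipy.spatial.transform import Rotation as R
from bench import bot
def ray(p,uv,fish=False):
    K=np.array(p["K"]);d=(np.array(uv,float)-K[:2,2])/K[0,0]
    if fish:
        r=np.hypot(*d); v=np.r_[d/r*np.sin(r) if r>0 else d,np.cos(r)]
    else: v=np.r_[d,1]
    return R.from_euler("xyz",p["orientation"]).apply(v)
def plane(p,uv,z,fish=False):
    v=ray(p,uv,fish);o=np.array(p["xyz"]);return o+v*(z-o[2])/v[2]
def pix(p,X,fish=False):
    K=np.array(p["K"]);c=R.from_euler("xyz",p["orientation"]).inv().apply(np.array(X)-p["xyz"])
    if fish:
        t=np.arctan2(np.hypot(c[0],c[1]),c[2]);s=t/max(np.hypot(c[0],c[1]),1e-9)
        return K[0,0]*s*c[:2]+K[:2,2]
    return K[0,0]*c[:2]/c[2]+K[:2,2]
E
python3 - <<'E'
from h import *
im=cv2.imread("pics/top0.png")
a=cv2.resize(im[140:250,120:220],None,fx=4,fy=4,interpolation=cv2.INTER_CUBIC)[:440]
b=cv2.resize(im[185:260,300:460],None,fx=5,fy=5,interpolation=cv2.INTER_CUBIC)
c=np.zeros((600,800,3),np.uint8);c[:375]=b;c[380:600,:400]=a[:220];cv2.imwrite("pics/crop1.png",c)
p=bot.camera_params("top")
for n,uv,z in [("rider",(199,183),.03),("orange",(144,162),.03),("thin",(308,200),.061),("edge",(394,220),.05),("head",(413,223),.069),("cork",(437,232),.031)]:print(n,plane(p,uv,z).round(3))
print(bot.camera_params("wrist"),bot.tcp_to_grasp)
E
```

```text
rider [0.57  0.329 0.03 ]
orange [0.621 0.462 0.03 ]
thin [0.526 0.075 0.061]
edge [ 0.483 -0.12   0.05 ]
head [ 0.474 -0.156  0.069]
cork [ 0.459 -0.222  0.031]
{'K': array([[297.31863964,   0.        , 256.14937812],
       [  0.        , 297.31863964, 189.52790234],
       [  0.        ,   0.        ,   1.        ]]), 'xyz': array([0.1919227 , 0.57389769, 0.3836038 ]), 'orientation': array([2.86826623e+00, 2.12300880e-03, 1.12523473e+00])} 0.0187
```

View pics/crop1.png

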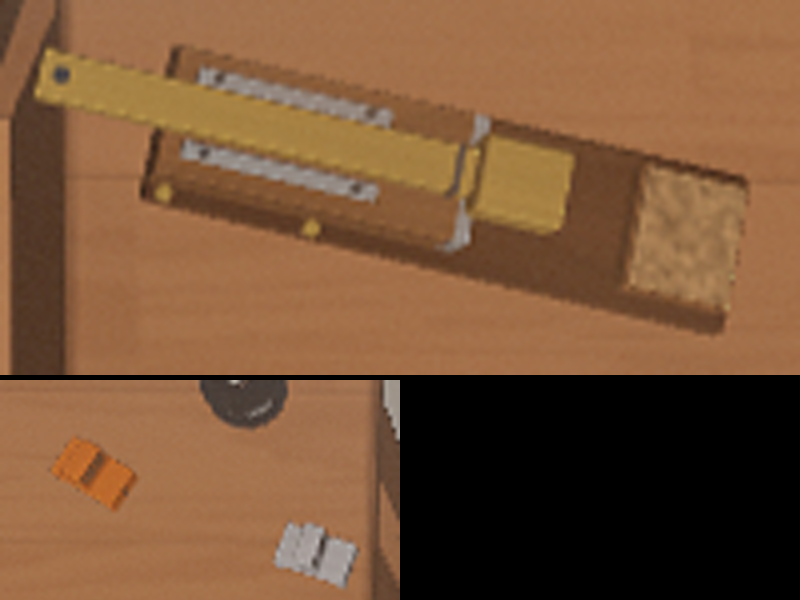

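The close crop confirms the choice: the grey aluminium saddle is at about (199,183) in the full picture, and the orange one is the decoy. The bar, guide strips, steel edge (crop (482,125) to (460,243)) and cork are all clear.

```bash
python3 - <<'E'
from h import *
p=bot.camera_params("top");f=lambda u,v,z:plane(p,(300+u/5,185+v/5),z)
e1,e2=f(482,120,.045),f(458,245,.045)
t,hd=f(43,75,.061),f(568,192,.069)
rl,rr=f(178,47,.045),f(143,198,.045)
print("edge",e1,e2,(e1+e2)/2,np.linalg.norm(e1-e2));print("rest back mid",(rl+rr)/2,rl,rr,np.linalg.norm(rl-rr),np.linalg.norm(((rl+rr)-(e1+e2))/2))
print("thin",t,"head",hd,np.linalg.norm((t-hd)[:2]))
for a,b in((t,hd),((rl+rr)/2,(e1+e2)/2)):print(np.arctan2(*(b-a)[1::-1]))
r1=[plane(p,(120+u/4,140+(v-380)/4),z) for u,v,z in((312,543,.040),(276,560,.015),(352,575,.015))];print(r1)
s=bot.observe();T=R.from_euler("xyz",s["tcp_rot"]).as_matrix();print(s["tcp_rot"],T,s["position"])
w=bot.camera_params("wrist");print("cam in tool",T.T@(w["xyz"]-s["position"]),"cam axes in tool",(T.T@R.from_euler("xyz",w["orientation"]).as_matrix()).round(3))
E
```

```text
edge [ 0.5095315  -0.12769182  0.045     ] [ 0.45211466 -0.11426933  0.045     ] [ 0.48082308 -0.12098058  0.045     ] 0.05896487305514814
rest back mid [0.5072997  0.01877609 0.045     ] [0.54241353 0.01012832 0.045     ] [0.47218587 0.02742385 0.045     ] 0.0723260590699841 0.1422425258372016
thin [0.52569191 0.07374125 0.061     ] head [ 0.47333874 -0.15743092  0.069     ] 0.2370262118643798
-1.7935078702596914
-1.7580254479988615
[array([0.57335757, 0.32979783, 0.04      ]), array([0.56858514, 0.35492683, 0.015     ]), array([0.55978283, 0.30908989, 0.015     ])]
[-3.13984671e+00 -1.27250123e-04  2.69682657e+00] [[-9.02711325e-01  4.30245875e-01 -8.66056122e-04]
 [ 4.30246728e-01  9.02710052e-01 -1.52133346e-03]
 [ 1.27250123e-04 -1.74594275e-03 -9.99998468e-01]] [0.25802456 0.54139887 0.22162953]
cam in tool [ 0.07367402  0.00061416 -0.16196622] cam axes in tool [[-0.001 -0.963 -0.27 ]
 [ 1.    -0.001 -0.001]
 [ 0.    -0.27   0.963]]
```

```bash
python3 -m inch '[{"x":276,"y":-428,"z":0,"rz":-1.346},{"x":276,"y":-428,"z":0,"rz":-1.346},{"x":276,"y":-428,"z":0,"rz":-1.346},{"x":276,"y":-428,"z":0,"rz":-1.346},{"x":276,"y":-428,"z":0,"rz":-1.346},{"x":276,"y":-428,"z":0,"rz":-1.346},{"x":276,"y":-428,"z":-20,"rz":-1.346},{"x":276,"y":-428,"z":-30,"rz":-1.346},{"x":276,"y":-428,"z":-50,"rz":-1.346},{"x":276,"y":-428,"z":-70,"rz":-1.346},{"x":276,"y":-428,"z":-70,"rz":-1.346},{"x":276,"y":-428,"z":-70,"rz":-1.346}]' 1 20
python3 - <<'E'
from h import *
w=bot.camera_params("wrist");im=bot.camera("wrist");cv2.imwrite("pics/w1.png",im[:,:,::-1])
import pickle;pickle.dump(w,open("w1.pkl","wb"));print(bot.observe()["tcp_rot"],w["xyz"])
E
```

```text
[-3.14008518e+00 -6.91385229e-05  2.69682660e+00] [0.1919227  0.57389769 0.3836038 ]validation failed for argument at $[0]...
```

View pics/w1.png

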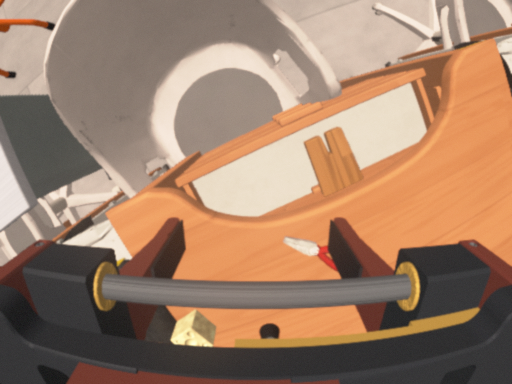

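The picture looks up the tool's +x side. The fingertips sit near row 235 and the gripper fills everything below about row 280. The move was refused because each row needs all six fields. I'll write them out and hover near the edge so the camera is over the rest.

```bash
python3 -m inch '[{"x":45,"y":-20,"z":0,"rx":0,"ry":0,"rz":-0.1},{"x":90,"y":-40,"z":0,"rx":0,"ry":0,"rz":-0.25},{"x":115,"y":-80,"z":0,"rx":0,"ry":0,"rz":-0.4},{"x":130,"y":-128,"z":0,"rx":0,"ry":0,"rz":-0.5},{"x":145,"y":-175,"z":0,"rx":0,"ry":0,"rz":-0.6},{"x":160,"y":-222,"z":0,"rx":0,"ry":0,"rz":-0.75},{"x":175,"y":-270,"z":0,"rx":0,"ry":0,"rz":-0.9},{"x":190,"y":-317,"z":0,"rx":0,"ry":0,"rz":-1.0},{"x":200,"y":-365,"z":0,"rx":0,"ry":0,"rz":-1.15},{"x":205,"y":-413,"z":0,"rx":0,"ry":0,"rz":-1.25},{"x":210,"y":-460,"z":0,"rx":0,"ry":0,"rz":-1.3},{"x":212,"y":-505,"z":0,"rx":0,"ry":0,"rz":-1.346}]' 1 20
python3 -m inch '[{"x":0,"y":-49,"z":0,"rx":0,"ry":0,"rz":0},{"x":0,"y":-98,"z":0,"rx":0,"ry":0,"rz":0},{"x":0,"y":-147,"z":0,"rx":0,"ry":0,"rz":0},{"x":2,"y":-196,"z":0,"rx":0,"ry":0,"rz":0},{"x":2,"y":-197,"z":0,"rx":0,"ry":0,"rz":0},{"x":2,"y":-197,"z":0,"rx":0,"ry":0,"rz":0},{"x":2,"y":-197,"z":0,"rx":0,"ry":0,"rz":0}]'
python3 - <<'E'
from h import *
w=bot.camera_params("wrist");im=bot.camera("wrist");cv2.imwrite("pics/w2.png",im[:,:,::-1])
import pickle;pickle.dump(w,open("w2.pkl","wb"));print(bot.observe()["tcp_rot"],w["xyz"])
E
```

```text
time: 1.35
position: [0.47, 0.0346, 0.2223]
tcp_rot: [-3.141, 0.0, 1.348]
force: [-0.0, -0.5, 0.1]
width: 0.01
finger_force: 0.0
time: 2.05
position: [0.4722, -0.1595, 0.2225]
tcp_rot: [-3.141, -0.001, 1.352]
force: [0.3, 0.2, 0.4]
width: 0.004
finger_force: 0.0
[-3.14157621e+00 -4.08126123e-04  1.35245587e+00] [ 0.48872691 -0.08698282  0.38452736]
```

View pics/w2.png

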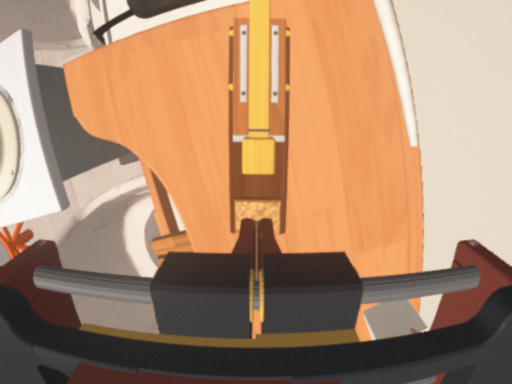

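The wrist view shows the rest running straight up the picture. The steel edge is at row 138, columns 233–285, the head spans rows 139–173 and the cork is near row 210. The thin end is just out of the picture at the top.

```bash
python3 - <<'E'
from h import *
import pickle
w=pickle.load(open("w2.pkl","rb"));im=cv2.imread("pics/w2.png");hsv=cv2.cvtColor(im,cv2.COLOR_BGR2HSV)
m=((hsv[...,1]<50)&(hsv[...,2]>110)).astype(np.uint8);m[:, :228]=0;m[:,292:]=0;m[180:]=0
n,l,s,c=cv2.connectedComponentsWithStats(m)
for i in range(1,n):
    if s[i,4]>15:
        print(s[i],c[i].round(1),plane(w,c[i],.045 if s[i,1]>120 else .05,True).round(4))
y=((hsv[...,0]>20)&(hsv[...,0]<32)&(hsv[...,1]>150)&(hsv[...,2]>90))
for r in (5,30,60,90,120,150,165):
    q=np.where(y[r,228:292])[0]+228; print(r,q.min(),q.max()+1,plane(w,((q.min()+q.max()+1)/2,r+.5),.061 if r<135 else .069,True).round(4))
q=np.where(y[:,258])[0];q=q[q<190];print("head end",plane(w,(258,q.max()+1),.069,True))
E
```

```text
[228   0  20   5  60] [235.1   1.3] [0.4931 0.0414 0.05  ]
[241  25   6  77 411] [243.3  61.7] [ 0.4863 -0.0322  0.05  ]
[272  26   6  76 441] [274.5  63.4] [ 0.5195 -0.0416  0.05  ]
[233 136  10   5  45] [237.2 137.8] [ 0.4601 -0.1152  0.045 ]
[274 136  10   5  43] [279.  137.9] [ 0.5067 -0.1257  0.045 ]
5 251 268 [0.5176 0.026  0.061 ]
30 250 268 [ 0.5105 -0.0031  0.061 ]
60 250 268 [ 0.503  -0.0364  0.061 ]
90 250 268 [ 0.4958 -0.0687  0.061 ]
120 250 267 [ 0.4882 -0.1005  0.061 ]
150 243 272 [ 0.4801 -0.1313  0.069 ]
165 243 271 [ 0.4761 -0.1471  0.069 ]
head end [ 0.47555281 -0.15440338  0.069     ]
```

```bash
python3 -m inch '[{"x":12,"y":48,"z":0,"rx":0,"ry":0,"rz":0},{"x":24,"y":96,"z":0,"rx":0,"ry":0,"rz":0},{"x":35,"y":144,"z":0,"rx":0,"ry":0,"rz":0},{"x":47,"y":192,"z":0,"rx":0,"ry":0,"rz":0},{"x":58,"y":240,"z":0,"rx":0,"ry":0,"rz":0},{"x":63,"y":262,"z":-40,"rx":0,"ry":0,"rz":0},{"x":63,"y":262,"z":-85,"rx":0,"ry":0,"rz":0},{"x":63,"y":262,"z":-130,"rx":0,"ry":0,"rz":0},{"x":63,"y":262,"z":-160,"rx":0,"ry":0,"rz":0},{"x":63,"y":262,"z":-169,"rx":0,"ry":0,"rz":0},{"x":63,"y":262,"z":-169,"rx":0,"ry":0,"rz":0}]'
python3 - <<'E'
from h import *
w=bot.camera_params("wrist");im=bot.camera("top");im=im[150:270,290:470,::-1];cv2.imwrite("pics/t1.png",cv2.resize(im,None,fx=4,fy=4))
E
```

```text
time: 3.2
position: [0.5341, 0.1027, 0.0528]
tcp_rot: [-3.139, 0.001, 1.353]
force: [0.3, -0.5, 0.6]
width: 0.004
finger_force: 0.0
```

View pics/t1.png

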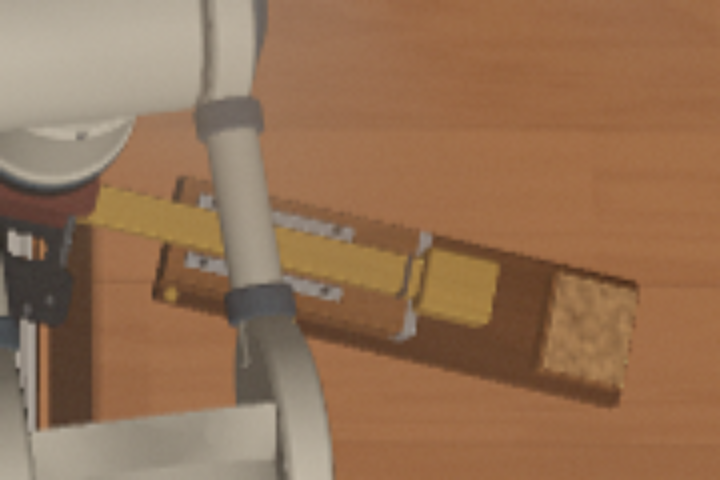

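The bar is still in place and the hand is behind the thin end, left of (95,205) in the crop. The head end at crop (498,290) can be tracked in the top view. I'll push most of the way.

```bash
cat > chk.py <<'E'
from h import *
p=bot.camera_params("top");im=bot.camera("top");h=cv2.cvtColor(im,cv2.COLOR_RGB2HSV)
y=((h[...,0]>18)&(h[...,0]<32)&(h[...,1]>120)&(h[...,2]>90)).astype(np.uint8)
y[:,:385]=0;y[:200]=0;y[250:]=0;y[:,460:]=0
n,l,s,c=cv2.connectedComponentsWithStats(y);i=1+s[1:,4].argmax();ys,xs=np.where(l==i)
E=np.array([.483,-.124]);d=np.array([-.22,-.9756])
k=xs>=np.percentile(xs,75)
q=np.array([xs,ys]).T; a=np.array([.9756,.22])
t=q@a;e=np.percentile(t,99)
cen=q[t>e-6].mean(0);pt=cen+a*(e-cen@a)+a*.7
print("blob",s[i],"head-end pixel",pt.round(1),"along if level",1e3*(plane(p,pt,.069)[:2]-E)@d,"if tipped",1e3*(plane(p,pt,.055)[:2]-E)@d)
st=bot.observe();print(st["time"],"force along",st["force"][:2]@d,"tcp along",1e3*(st["position"][:2]-E)@d,"z",st["position"][2])
E
python3 chk.py
python3 -m inch '[{"x":-2,"y":-7,"z":0,"rx":0,"ry":0,"rz":0},{"x":-3,"y":-13,"z":0,"rx":0,"ry":0,"rz":0},{"x":-4,"y":-18,"z":0,"rx":0,"ry":0,"rz":0},{"x":-5,"y":-23,"z":0,"rx":0,"ry":0,"rz":0},{"x":-6,"y":-28,"z":0,"rx":0,"ry":0,"rz":0},{"x":-7.5,"y":-33,"z":0,"rx":0,"ry":0,"rz":0},{"x":-8.5,"y":-38,"z":0,"rx":0,"ry":0,"rz":0},{"x":-9.5,"y":-43,"z":0,"rx":0,"ry":0,"rz":0},{"x":-11,"y":-48,"z":0,"rx":0,"ry":0,"rz":0},{"x":-12,"y":-53,"z":0,"rx":0,"ry":0,"rz":0},{"x":-12.5,"y":-56,"z":0,"rx":0,"ry":0,"rz":0},{"x":-12.5,"y":-56,"z":0,"rx":0,"ry":0,"rz":0}]'
python3 chk.py
```

```text
blob [396 214  18  17  95] head-end pixel [412.9 225.6] along if level 34.09336292751428 if tipped 37.963604254336424
3.3 force along -0.26117530904259395 tcp along -232.54579085791747 z 0.05596175201613641
time: 4.5
position: [0.5224, 0.0448, 0.0533]
tcp_rot: [-3.141, 0.001, 1.35]
force: [0.3, 0.7, 1.3]
width: 0.006
finger_force: 0.6
blob [415 218  19  17 162] head-end pixel [432.7 227.6] along if level 77.31555232672372 if tipped 81.78010850813608
4.55 force along -1.3091109408644117 tcp along -173.3299948482642 z 0.05316400707449301
```

```bash
python3 -m inch '[{"x":-1,"y":-4,"z":0,"rx":0,"ry":0,"rz":0},{"x":-2,"y":-8,"z":0,"rx":0,"ry":0,"rz":0},{"x":-2.6,"y":-12,"z":0,"rx":0,"ry":0,"rz":0},{"x":-3.5,"y":-15,"z":0,"rx":0,"ry":0,"rz":0},{"x":-4,"y":-17,"z":0,"rx":0,"ry":0,"rz":0},{"x":-4,"y":-17,"z":0,"rx":0,"ry":0,"rz":0},{"x":-3.5,"y":-15,"z":0,"rx":0,"ry":0,"rz":0},{"x":-3.5,"y":-15,"z":0,"rx":0,"ry":0,"rz":0}]'
python3 chk.py
```

```text
time: 5.35
position: [0.5191, 0.0305, 0.0536]
tcp_rot: [-3.141, 0.001, 1.351]
force: [-0.0, 0.4, -0.3]
width: 0.006
finger_force: 0.0
blob [422 219  20  18 192] head-end pixel [440.6 229.3] along if level 94.64706003272538 if tipped 99.34992835485292
5.4 force along -0.3996504227890334 tcp along -158.68430812795043 z 0.05355210259541068
```

```bash
python3 -m inch '[{"x":-0.5,"y":-2,"z":0,"rx":0,"ry":0,"rz":0},{"x":-0.9,"y":-4,"z":0,"rx":0,"ry":0,"rz":0},{"x":-1,"y":-5,"z":0,"rx":0,"ry":0,"rz":0},{"x":-1,"y":-5,"z":0,"rx":0,"ry":0,"rz":0},{"x":-0.5,"y":-2,"z":0,"rx":0,"ry":0,"rz":0},{"x":-0.5,"y":-2,"z":0,"rx":0,"ry":0,"rz":0},{"x":-0.5,"y":-2,"z":0,"rx":0,"ry":0,"rz":0}]'
python3 chk.py
```

```text
time: 6.1
position: [0.5186, 0.0285, 0.0535]
tcp_rot: [-3.141, 0.001, 1.351]
force: [-1.0, 0.3, 0.4]
width: 0.005
finger_force: 0.0
blob [424 219  19  18 196] head-end pixel [441.6 229.5] along if level 96.94048237781439 if tipped 101.67488577455245
6.15 force along -0.9733733592996726 tcp along -156.59526824547964 z 0.053542619272246544
```

```bash
python3 -m inch '[{"x":-0.5,"y":-2,"z":0,"rx":0,"ry":0,"rz":0},{"x":-0.9,"y":-4,"z":0,"rx":0,"ry":0,"rz":0},{"x":-1,"y":-4.5,"z":0,"rx":0,"ry":0,"rz":0},{"x":-1,"y":-4.5,"z":0,"rx":0,"ry":0,"rz":0},{"x":-0.4,"y":-1.5,"z":0,"rx":0,"ry":0,"rz":0},{"x":-0.4,"y":-1.5,"z":0,"rx":0,"ry":0,"rz":0},{"x":-0.4,"y":-1.5,"z":0,"rx":0,"ry":0,"rz":0}]'
python3 chk.py
```

```text
time: 6.85
position: [0.5182, 0.027, 0.0535]
tcp_rot: [-3.141, 0.001, 1.351]
force: [0.4, -0.4, -0.0]
width: 0.003
finger_force: 0.0
blob [425 220  18  17 189] head-end pixel [442.1 229.8] along if level 98.14506299872107 if tipped 102.89602965073402
6.9 force along 0.2941091802178396 tcp along -155.0481944786688 z 0.05353505937996286
```

```bash
python3 -m inch '[{"x":-0.5,"y":-2,"z":0,"rx":0,"ry":0,"rz":0},{"x":-0.9,"y":-4,"z":0,"rx":0,"ry":0,"rz":0},{"x":-1,"y":-4.5,"z":0,"rx":0,"ry":0,"rz":0},{"x":-1,"y":-4.5,"z":0,"rx":0,"ry":0,"rz":0},{"x":-0.4,"y":-1.5,"z":0,"rx":0,"ry":0,"rz":0},{"x":-0.4,"y":-1.5,"z":0,"rx":0,"ry":0,"rz":0},{"x":-0.4,"y":-1.5,"z":0,"rx":0,"ry":0,"rz":0}]'
python3 chk.py
```

```text
time: 7.6
position: [0.5178, 0.0255, 0.0535]
tcp_rot: [-3.141, 0.001, 1.351]
force: [0.3, 0.7, -0.1]
width: 0.005
finger_force: 0.0
blob [425 220  19  18 195] head-end pixel [442.4 230.4] along if level 98.96433117494608 if tipped 103.72656294919814
7.65 force along -0.3147100460146741 tcp along -153.4925151756262 z 0.05352798640935845
```

```bash
python3 - <<'E'
from h import *
a=bot.camera("top")[190:260,350:470,::-1];a=cv2.resize(a,None,fx=6,fy=6,interpolation=cv2.INTER_CUBIC)
w=bot.camera("scene")[:,:,::-1];s=bot.camera_params("scene");print(pix(s,[.483,-.124,.06]),pix(s,[.52,.03,.06]))
cv2.imwrite("pics/t2.png",a);cv2.imwrite("pics/s2.png",w)
E
```

```text
[310.32436168 147.88693553] [280.49993813 164.24657795]
```

```bash
python3 -m inch '[{"x":-0.5,"y":-2,"z":0,"rx":0,"ry":0,"rz":0},{"x":-0.9,"y":-4,"z":0,"rx":0,"ry":0,"rz":0},{"x":-1,"y":-4.5,"z":0,"rx":0,"ry":0,"rz":0},{"x":-1,"y":-4.5,"z":0,"rx":0,"ry":0,"rz":0},{"x":-0.4,"y":-1.5,"z":0,"rx":0,"ry":0,"rz":0},{"x":-0.4,"y":-1.5,"z":0,"rx":0,"ry":0,"rz":0},{"x":-0.4,"y":-1.5,"z":0,"rx":0,"ry":0,"rz":0}]'
python3 chk.py
```

```text
time: 8.45
position: [0.5174, 0.0242, 0.0536]
tcp_rot: [-3.141, 0.0, 1.351]
force: [-0.2, -1.0, 0.5]
width: 0.005
finger_force: 0.0
blob [425 221  18  17 181] head-end pixel [441.7 230.6] along if level 97.56959201845133 if tipped 102.31264581466695
8.5 force along -0.9796569096557792 tcp along -152.0800731153531 z 0.05355159334837149
```

```bash
python3 - <<'E'
from h import *
a=bot.camera("top")[190:260,350:470,::-1];a=cv2.resize(a,None,fx=4,fy=4,interpolation=cv2.INTER_CUBIC)
w=bot.camera("wrist")[:,:,::-1][130:300,120:400]
w=cv2.resize(w,None,fx=1.8,fy=1.8);c=np.zeros((600,800,3),np.uint8);c[:280,:480]=a;c[285:285+w.shape[0],:w.shape[1]]=w;cv2.imwrite("pics/t3.png",c)
E
```

```text
(no output)
```

View pics/t3.png

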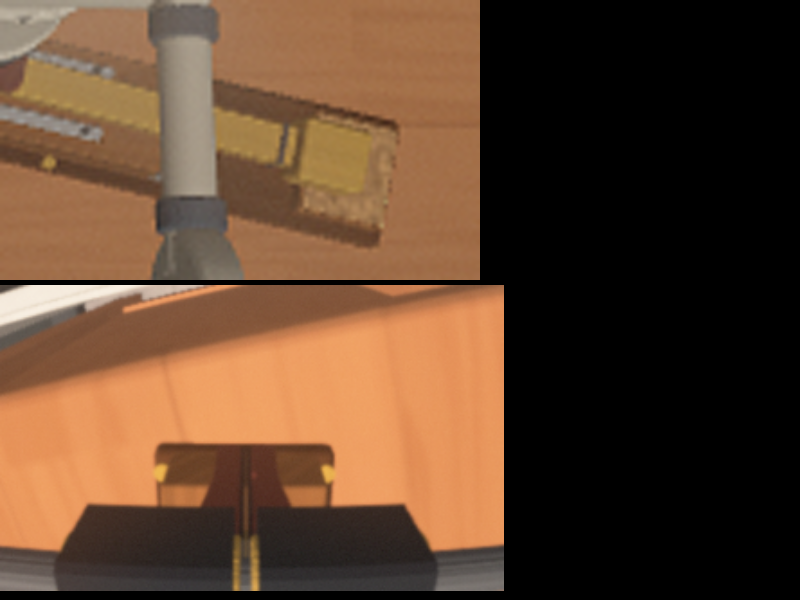

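The top crop shows the head over the cork block, near crop (340,155). The numbers suggest it has dropped, because the head end went back although the bar was pushed on. I'll take the hand away and check from above.

```bash
python3 -m inch '[{"x":4,"y":15,"z":0,"rx":0,"ry":0,"rz":0},{"x":8,"y":35,"z":0,"rx":0,"ry":0,"rz":0},{"x":8,"y":40,"z":40,"rx":0,"ry":0,"rz":0},{"x":8,"y":40,"z":85,"rx":0,"ry":0,"rz":0},{"x":8,"y":40,"z":130,"rx":0,"ry":0,"rz":0},{"x":4,"y":10,"z":165,"rx":0,"ry":0,"rz":0},{"x":-7,"y":-35,"z":170,"rx":0,"ry":0,"rz":0},{"x":-18,"y":-82,"z":170,"rx":0,"ry":0,"rz":0},{"x":-30,"y":-129,"z":170,"rx":0,"ry":0,"rz":0},{"x":-41,"y":-174,"z":170,"rx":0,"ry":0,"rz":0},{"x":-41,"y":-174,"z":170,"rx":0,"ry":0,"rz":0},{"x":-41,"y":-174,"z":170,"rx":0,"ry":0,"rz":0}]'
cat > meas.py <<'E'
from h import *
import sys
w=bot.camera_params("wrist");im=bot.camera("wrist");cv2.imwrite(sys.argv[1],im[:,:,::-1]);hsv=cv2.cvtColor(im,cv2.COLOR_RGB2HSV)
E=np.array([.483,-.124]);d=np.array([-.22,-.9756])
y=((hsv[...,0]>20)&(hsv[...,0]<32)&(hsv[...,1]>150)&(hsv[...,2]>90)).astype(np.uint8)
y[:,:235]=0;y[:,285:]=0;y[225:]=0
n,l,s,c=cv2.connectedComponentsWithStats(y);
for i in range(1,n):
    if s[i,4]>60: print("brass",s[i])
rows=[r for r in range(0,225) if y[r].sum()>12]
r0,r1=rows[0],rows[-1]+1
f=lambda r,z:1e3*(plane(w,(258.5,r),z,True)[:2]-E)@d
print("rows",r0,r1,"level:",f(r0,.061),f(r1,.069),"tipped:",f(r0,.080),f(r1,.055))
for r in range(r0+2,r1,10):
    q=np.where(y[r])[0]; print(r,q.max()+1-q.min(),plane(w,(q.mean()+.5,r+.5),.06,True)[:2].round(4),end=" | ")
m=((hsv[...,1]<50)&(hsv[...,2]>110)).astype(np.uint8);m[:, :228]=0;m[:,292:]=0;m[200:]=0
n,l,s,c=cv2.connectedComponentsWithStats(m)
for i in range(1,n):
    if s[i,4]>15: print(s[i],c[i].round(1),plane(w,c[i],.045,True).round(4))
E
python3 meas.py pics/w3.png
```

```text
time: 9.8
position: [0.4767, -0.15, 0.2236]
tcp_rot: [3.142, -0.001, 1.349]
force: [0.5, -0.1, 0.3]
width: 0.004
finger_force: 0.0
brass [ 247   26   20  168 2700]
brass [242 208  27  11 197]
rows 26 217 level: -139.82916575306126 73.6327197060683 tipped: -134.4291944105448 78.99159769303569
28 19 [0.5135 0.0097] | 38 19 [ 0.5107 -0.0016] | 48 18 [ 0.5089 -0.013 ] | 58 18 [ 0.5064 -0.024 ] | 68 18 [ 0.5039 -0.035 ] | 78 18 [ 0.5014 -0.0458] | 88 19 [ 0.4985 -0.0564] | 98 18 [ 0.4955 -0.067 ] | 108 19 [ 0.4936 -0.0778] | 118 17 [ 0.4901 -0.0883] | 128 17 [ 0.4888 -0.0992] | 138 17 [ 0.4863 -0.11  ] | 148 16 [ 0.4846 -0.121 ] | 158 15 [ 0.4818 -0.1319] | 168 14 [ 0.4784 -0.1427] | 178 15 [ 0.4766 -0.1541] | 188 15 [ 0.4726 -0.1652] | Traceback (most recent call last):
  File "meas.py", line 15, in <module>
    q=np.where(y[r])[0]; print(r,q.max()+1-q.min(),plane(w,(q.mean()+.5,r+.5),.06,True)[:2].round(4),end=" | ")
                                 ~~~~~^^
    return umr_maximum(a, axis, None, out, keepdims, initial, where)
ValueError: zero-size array to reduction operation maximum which has no identity
```

View pics/w3.png

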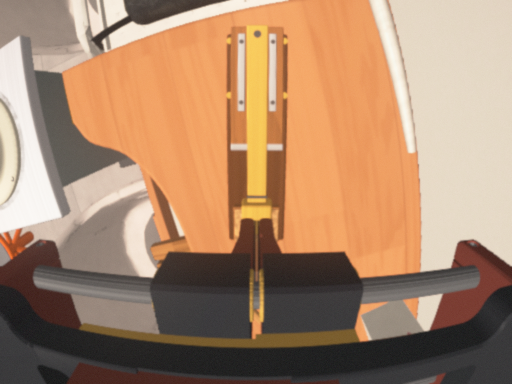

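The bar is tipped. It looks 19 px wide at the thin end (row 28) and only 15 px toward the head (row 178), and the thin end is 135 mm behind the edge, where a tipped bar should have it. The steel edge is at row 147. Next, the rider.

```bash
python3 -m inch '[{"x":10,"y":44,"z":0,"rx":0,"ry":0,"rz":0.14},{"x":20,"y":88,"z":0,"rx":0,"ry":0,"rz":0.28},{"x":30,"y":132,"z":0,"rx":0,"ry":0,"rz":0.42},{"x":41,"y":176,"z":0,"rx":0,"ry":0,"rz":0.56},{"x":52,"y":220,"z":0,"rx":0,"ry":0,"rz":0.7},{"x":63,"y":264,"z":0,"rx":0,"ry":0,"rz":0.84},{"x":74,"y":308,"z":0,"rx":0,"ry":0,"rz":0.98},{"x":85,"y":352,"z":0,"rx":0,"ry":0,"rz":1.12},{"x":97,"y":396,"z":-15,"rx":0,"ry":0,"rz":1.26},{"x":110,"y":440,"z":-35,"rx":0,"ry":0,"rz":1.4},{"x":123,"y":480,"z":-55,"rx":0,"ry":0,"rz":1.52},{"x":123,"y":480,"z":-73,"rx":0,"ry":0,"rz":1.6}]' -1
python3 -m inch '[{"x":0,"y":0,"z":0,"rx":0,"ry":0,"rz":0},{"x":0,"y":0,"z":0,"rx":0,"ry":0,"rz":0},{"x":0,"y":0,"z":0,"rx":0,"ry":0,"rz":0}]'
python3 - <<'E'
from h import *
import pickle
w=bot.camera_params("wrist");im=bot.camera("wrist");cv2.imwrite("pics/w4.png",im[:,:,::-1]);pickle.dump(w,open("w4.pkl","wb"))
print(pix(w,[.57,.33,.03],True))
E
```

```text
time: 11.05
position: [0.5974, 0.3376, 0.1462]
tcp_rot: [-3.141, -0.004, 2.963]
force: [-0.7, -0.9, -0.2]
width: 0.992
finger_force: 0.0
time: 11.35
position: [0.5996, 0.3306, 0.1531]
tcp_rot: [3.14, 0.003, 2.949]
force: [-0.1, -0.4, 0.9]
width: 0.998
finger_force: 0.0
[249.0463234  154.09948578]
```

View pics/w4.png

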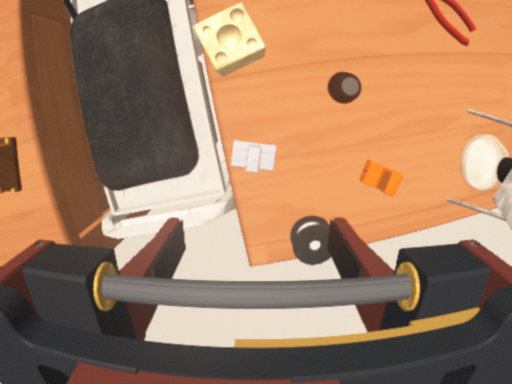

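The aluminium rider is at (254,157), with its tab standing between the two plate halves. The orange decoy is at (381,178).

```bash
python3 - <<'E'
from h import *
import pickle
w=pickle.load(open("w4.pkl","rb"));im=cv2.imread("pics/w4.png");h=cv2.cvtColor(im,cv2.COLOR_BGR2HSV)
m=((h[...,1]<60)&(h[...,2]>90)).astype(np.uint8);m[:135]=0;m[180:]=0;m[:,:229]=0;m[:,285:]=0
n,l,s,c=cv2.connectedComponentsWithStats(m);i=1+s[1:,4].argmax();print(s[i],c[i])
ys,xs=np.where(l==i);(cx,cy),(a,b),t=cv2.minAreaRect(np.array([xs,ys]).T.astype(np.float32));bx=cv2.boxPoints(((cx,cy),(a,b),t));print(cx,cy,a,b,t)
P=np.array([plane(w,q,.015,True)[:2] for q in bx]);print(P,P.mean(0))
for k in range(2):print(np.linalg.norm(P[k+1]-P[k]),np.arctan2(*(P[k+1]-P[k])[::-1]))
s=bot.observe();print(s["position"],s["tcp_rot"][2]-np.pi/2)
cv2.imwrite("pics/rc.png",cv2.resize(im[135:180,225:285],None,fx=10,fy=10,interpolation=cv2.INTER_CUBIC))
E
```

```text
[ 231  140   45   32 1107] [252.96476965 155.59981933]
252.77186584472656 156.88809204101562 42.63946533203125 29.247671127319336 7.696051120758057
[[0.58311524 0.30664127]
 [0.55451428 0.31681751]
 [0.56849221 0.35769834]
 [0.59746595 0.34831862]] [0.57589692 0.33236894]
0.03035737835258095 2.799759697512577
0.04320445801487742 1.2413389417251133
[0.59984964 0.33028815 0.15339081] 1.3784843159958324
```

View pics/rc.png

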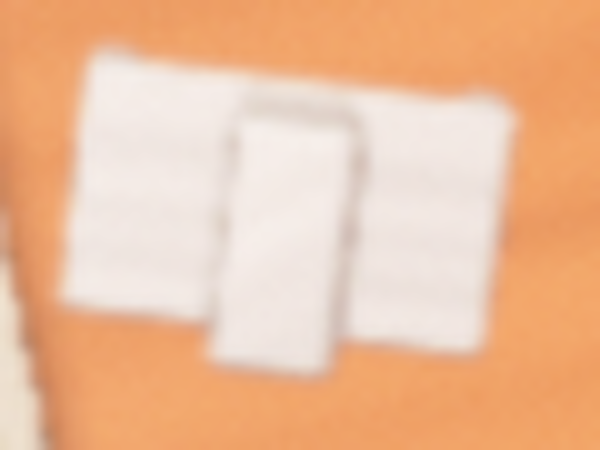

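The crop shows the tab top centred at crop (281,245) and the plate corners at (95,55), (515,105), (480,350) and (65,300). The rider is turned about 0.12 rad from the tool.

```bash
python3 - <<'E'
from h import *
import pickle
w=pickle.load(open("w4.pkl","rb"));g=lambda u,v,z:plane(w,(225+u/10-.45,135+v/10-.45),z,True)[:2]
print("tab",g(281,245,.040));C=[g(*q,.015) for q in((95,55),(515,105),(480,350),(65,300))];print("plate",np.mean(C,0))
print([np.linalg.norm(C[k]-C[k-1]).round(4) for k in range(4)],np.arctan2(*(C[0]-C[1])[::-1]),np.arctan2(*(C[3]-C[2])[::-1]))
p=bot.camera_params("top");im=cv2.cvtColor(cv2.imread("pics/top0.png"),cv2.COLOR_BGR2HSV)
m=((im[...,1]<70)&(im[...,2]>120)).astype(np.uint8);m[:174]=0;m[193:]=0;m[:,:186]=0;m[:,211:]=0
ys,xs=np.where(m);print("top",plane(p,(xs.mean(),ys.mean()),.02))
E
```

```text
tab [0.57375876 0.33291393]
plate [0.57386268 0.33345452]
[np.float64(0.0256), np.float64(0.0429), np.float64(0.0257), np.float64(0.0431)] -1.8841404118639278 -1.8872903515661101
top [0.57233345 0.33228598 0.02      ]
```

```bash
python3 -m inch '[{"x":-13,"y":2,"z":-25,"rx":0,"ry":0,"rz":-0.06},{"x":-26,"y":2.7,"z":-60,"rx":0,"ry":0,"rz":-0.122},{"x":-26,"y":2.7,"z":-93,"rx":0,"ry":0,"rz":-0.122},{"x":-26,"y":2.7,"z":-100,"rx":0,"ry":0,"rz":-0.122},{"x":-26,"y":2.7,"z":-100,"rx":0,"ry":0,"rz":-0.122},{"x":-26,"y":2.7,"z":-100,"rx":0,"ry":0,"rz":-0.122},{"x":-26,"y":2.7,"z":-100,"rx":0,"ry":0,"rz":-0.122}]' -1
python3 - <<'E'
from h import *
for _ in range(2):
    s=bot.observe();print(s["position"],s["tcp_rot"]);bot.camera("wrist")
E
```

```text
time: 12.1
position: [0.575, 0.3333, 0.0538]
tcp_rot: [3.138, 0.003, 2.828]
force: [0.6, -0.2, 0.3]
width: 1.002
finger_force: 0.0
[0.57500706 0.33331385 0.05381716] [3.1383346  0.00324031 2.8282394 ]
[0.57482323 0.33325072 0.05340623] [3.13875354e+00 2.85114821e-03 2.82836119e+00]
```

```bash
python3 -m inch '[{"x":-1,"y":0,"z":-20,"rx":0,"ry":0,"rz":0},{"x":-1,"y":0,"z":-32,"rx":0,"ry":0,"rz":0},{"x":-1,"y":0,"z":-36,"rx":0,"ry":0,"rz":0},{"x":-1,"y":0,"z":-36,"rx":0,"ry":0,"rz":0}]'
python3 -m inch '[{"x":0,"y":0,"z":0,"rx":0,"ry":0,"rz":0},{"x":0,"y":0,"z":0,"rx":0,"ry":0,"rz":0},{"x":0,"y":0,"z":0,"rx":0,"ry":0,"rz":0},{"x":0,"y":0,"z":0,"rx":0,"ry":0,"rz":0},{"x":0,"y":0,"z":0,"rx":0,"ry":0,"rz":0},{"x":0,"y":0,"z":0,"rx":0,"ry":0,"rz":0}]' 1 15
```

```text
time: 12.6
position: [0.572, 0.3326, 0.0137]
tcp_rot: [-3.14, -0.001, 2.829]
force: [-0.2, -0.0, -0.7]
width: 0.993
finger_force: 0.0
time: 13.2
position: [0.5725, 0.3329, 0.0148]
tcp_rot: [3.141, 0.0, 2.829]
force: [0.2, -0.3, 0.4]
width: 0.496
finger_force: 12.3
```

The opening of 0.496 × 88 mm is 44 mm, so the fingers closed on the plate and not the tab. I'll open, go up a little and close again.

```bash
python3 -m inch '[{"x":0,"y":0,"z":0,"rx":0,"ry":0,"rz":0},{"x":0,"y":0,"z":0,"rx":0,"ry":0,"rz":0},{"x":0,"y":0,"z":5.5,"rx":0,"ry":0,"rz":0},{"x":0,"y":0,"z":5.5,"rx":0,"ry":0,"rz":0},{"x":0,"y":0,"z":5.5,"rx":0,"ry":0,"rz":0}]' -1
python3 -m inch '[{"x":0,"y":0,"z":0,"rx":0,"ry":0,"rz":0},{"x":0,"y":0,"z":0,"rx":0,"ry":0,"rz":0},{"x":0,"y":0,"z":0,"rx":0,"ry":0,"rz":0},{"x":0,"y":0,"z":0,"rx":0,"ry":0,"rz":0},{"x":0,"y":0,"z":0,"rx":0,"ry":0,"rz":0},{"x":0,"y":0,"z":0,"rx":0,"ry":0,"rz":0},{"x":0,"y":0,"z":0,"rx":0,"ry":0,"rz":0},{"x":0,"y":0,"z":0,"rx":0,"ry":0,"rz":0}]' 1 15
```

```text
time: 13.7
position: [0.5727, 0.333, 0.0207]
tcp_rot: [3.141, 0.001, 2.829]
force: [-0.0, 0.1, -0.5]
width: 0.911
finger_force: 0.0
time: 14.5
position: [0.5725, 0.3328, 0.0201]
tcp_rot: [-3.142, -0.0, 2.829]
force: [-0.5, 0.5, 1.2]
width: 0.258
finger_force: 0.0
```

```bash
python3 -m inch '[{"x":0,"y":0,"z":0,"rx":0,"ry":0,"rz":0},{"x":0,"y":0,"z":0,"rx":0,"ry":0,"rz":0},{"x":0,"y":0,"z":0,"rx":0,"ry":0,"rz":0},{"x":0,"y":0,"z":0,"rx":0,"ry":0,"rz":0},{"x":0,"y":0,"z":0,"rx":0,"ry":0,"rz":0}]'
```

```text
time: 15.0
position: [0.5725, 0.3328, 0.0202]
tcp_rot: [3.142, 0.0, 2.829]
force: [0.0, -0.1, -0.3]
width: 0.136
finger_force: 15.0
```

The grip is on the tab now (12 mm, 15 N). I'll lift and carry it over the edge.

```bash
python3 -m inch '[{"x":0,"y":0,"z":30,"rx":0,"ry":0,"rz":0},{"x":0,"y":0,"z":75,"rx":0,"ry":0,"rz":0},{"x":-2,"y":-15,"z":120,"rx":0,"ry":0,"rz":-0.1},{"x":-10,"y":-55,"z":140,"rx":0,"ry":0,"rz":-0.24},{"x":-19,"y":-100,"z":140,"rx":0,"ry":0,"rz":-0.38},{"x":-28,"y":-145,"z":140,"rx":0,"ry":0,"rz":-0.52},{"x":-36,"y":-190,"z":140,"rx":0,"ry":0,"rz":-0.66},{"x":-45,"y":-235,"z":140,"rx":0,"ry":0,"rz":-0.8},{"x":-54,"y":-280,"z":140,"rx":0,"ry":0,"rz":-0.94},{"x":-63,"y":-325,"z":140,"rx":0,"ry":0,"rz":-1.08},{"x":-71,"y":-370,"z":140,"rx":0,"ry":0,"rz":-1.22},{"x":-80,"y":-415,"z":140,"rx":0,"ry":0,"rz":-1.36}]'
python3 -m inch '[{"x":-8.5,"y":-41.5,"z":0,"rx":0,"ry":0,"rz":-0.119},{"x":-8.5,"y":-41.5,"z":-30,"rx":0,"ry":0,"rz":-0.119},{"x":-8.5,"y":-41.5,"z":-50,"rx":0,"ry":0,"rz":-0.119},{"x":-8.5,"y":-41.5,"z":-60,"rx":0,"ry":0,"rz":-0.119},{"x":-8.5,"y":-41.5,"z":-60,"rx":0,"ry":0,"rz":-0.119},{"x":-8.5,"y":-41.5,"z":-60,"rx":0,"ry":0,"rz":-0.119}]'
python3 chk.py
```

```text
time: 16.2
position: [0.4918, -0.0838, 0.1604]
tcp_rot: [3.141, 0.0, 1.463]
force: [0.2, -1.0, -0.1]
width: 0.138
finger_force: 15.0
time: 16.8
position: [0.4844, -0.1235, 0.101]
tcp_rot: [3.141, 0.0, 1.35]
force: [-1.1, 0.3, -0.3]
width: 0.134
finger_force: 15.0
blob [429 228  13  10  96] head-end pixel [441.2 233.5] along if level 97.37057127836955 if tipped 102.11088849451262
16.85 force along -0.20961924077620056 tcp along -0.818334564799301 z 0.10150929527873595
```

```bash
python3 -m inch '[{"x":0,"y":0,"z":0,"rx":0.068,"ry":-0.0155,"rz":0},{"x":0,"y":-0.8,"z":0,"rx":0.136,"ry":-0.031,"rz":0},{"x":0,"y":-0.8,"z":-10,"rx":0.136,"ry":-0.031,"rz":0},{"x":0,"y":-0.8,"z":-20,"rx":0.136,"ry":-0.031,"rz":0},{"x":0,"y":-0.8,"z":-24,"rx":0.136,"ry":-0.031,"rz":0},{"x":0,"y":-0.8,"z":-26,"rx":0.136,"ry":-0.031,"rz":0},{"x":0,"y":-0.8,"z":-26,"rx":0.136,"ry":-0.031,"rz":0},{"x":0,"y":-0.8,"z":-26,"rx":0.136,"ry":-0.031,"rz":0}]'
python3 - <<'E'
from h import *
s=bot.observe();T=R.from_euler("xyz",s["tcp_rot"]).as_matrix();print("tool z",T[:,2],"angle",np.degrees(np.arccos(-T[2,2])),"seat n . d",-T[:2,2]@[-.22,-.9756])
w=bot.camera_params("wrist");im=bot.camera("wrist")[:,:,::-1];cv2.imwrite("pics/w5.png",im)
h=cv2.cvtColor(im,cv2.COLOR_BGR2HSV);f=lambda x:pix(w,x,True).round(1)
S=s["position"]-.0102*(-T[:,2]); print("seat centre",S, "exp plate back edge ends",[f(S+T@np.array([.013,a,-.005])) for a in(-.022,.022)],"steel ends",f([.512,-.130,.045]),f([.454,-.118,.045]))
m=((h[...,1]<60)&(h[...,2]>100)).astype(np.uint8);m[:195]=0;m[265:]=0;m[:,:200]=0;m[:,320:]=0
n,l,st,c=cv2.connectedComponentsWithStats(m)
for i in range(1,n):
    if st[i,4]>8:print(st[i],c[i].round(1))
E
```

```text
time: 17.65
position: [0.4842, -0.1242, 0.0744]
tcp_rot: [3.141, -0.139, 1.351]
force: [-1.0, -0.7, 0.1]
width: 0.136
finger_force: 15.0
tool z [ 0.03107027  0.13521886 -0.99032848] angle 7.9750909604478215 seat n . d 0.13875497942301263
seat centre [ 0.48449108 -0.122808    0.06428032] exp plate back edge ends [array([219.1, 212.7]), array([292.3, 212.7])] steel ends [296.6 223.2] [211.7 224.6]
[ 212  208   85   57 2034] [255.  232.2]
```

```bash
python3 - <<'E'
from h import *
im=cv2.imread("pics/w5.png");h=cv2.cvtColor(im,cv2.COLOR_BGR2HSV)
for c in (216,222,228,235,256,280,286,292):print(c,[tuple(int(v) for v in h[r,c]) for r in range(202,228,2)])
E
```

```text
216 [(12, 161, 206), (12, 162, 205), (12, 161, 206), (12, 162, 205), (12, 158, 207), (12, 160, 204), (11, 96, 218), (16, 27, 233), (16, 29, 231), (15, 31, 227), (14, 33, 224), (11, 67, 179), (11, 147, 134)]
222 [(12, 160, 215), (12, 163, 211), (12, 162, 210), (11, 133, 196), (11, 88, 176), (8, 62, 164), (10, 39, 175), (12, 16, 241), (10, 12, 248), (13, 12, 247), (13, 12, 248), (12, 13, 246), (12, 14, 245)]
228 [(12, 161, 214), (12, 163, 216), (12, 154, 209), (10, 73, 157), (10, 49, 146), (8, 45, 146), (9, 39, 172), (12, 18, 241), (12, 13, 247), (12, 13, 247), (11, 15, 246), (12, 16, 241), (9, 21, 235)]
235 [(13, 161, 209), (13, 160, 209), (12, 160, 207), (12, 158, 204), (12, 160, 206), (12, 131, 193), (11, 40, 171), (9, 17, 239), (7, 54, 170), (8, 132, 104), (7, 126, 105), (8, 123, 106), (7, 127, 104)]
256 [(21, 159, 249), (22, 158, 249), (22, 158, 249), (22, 160, 248), (22, 158, 249), (20, 145, 241), (10, 36, 168), (10, 24, 225), (7, 39, 149), (10, 40, 147), (8, 38, 147), (12, 40, 147), (11, 38, 146)]
280 [(12, 158, 198), (12, 161, 200), (12, 157, 198), (12, 160, 199), (12, 158, 199), (12, 133, 190), (10, 38, 170), (11, 17, 238), (8, 34, 220), (8, 111, 110), (8, 125, 102), (6, 125, 102), (7, 134, 101)]
286 [(12, 159, 197), (12, 159, 197), (12, 146, 194), (8, 60, 153), (9, 45, 146), (8, 43, 149), (8, 34, 171), (9, 17, 239), (12, 14, 245), (13, 15, 245), (13, 15, 246), (12, 14, 244), (10, 16, 241)]
292 [(12, 161, 193), (12, 160, 191), (12, 159, 194), (12, 159, 193), (11, 153, 192), (12, 136, 180), (10, 92, 180), (11, 35, 209), (11, 33, 216), (12, 32, 218), (9, 34, 216), (10, 40, 199), (9, 64, 167)]
```

The plate's back edge (row 216) and both cheeks (columns 225 and 286) sit where expected, astride the bar. I'll lower the last bit, release gently and lift away.

```bash
python3 -m inch '[{"x":0,"y":0,"z":-1,"rx":0,"ry":0,"rz":0},{"x":0,"y":0,"z":-2,"rx":0,"ry":0,"rz":0},{"x":0,"y":0,"z":-2.3,"rx":0,"ry":0,"rz":0},{"x":0,"y":0,"z":-2.3,"rx":0,"ry":0,"rz":0},{"x":0,"y":0,"z":-2.3,"rx":0,"ry":0,"rz":0}]'
```

```text
time: 18.2
position: [0.484, -0.1245, 0.0718]
tcp_rot: [3.141, -0.139, 1.35]
force: [0.1, -1.0, -0.7]
width: 0.132
finger_force: 15.0
```

```bash
python3 -m inch '[{"x":0,"y":0,"z":-0.4,"rx":0,"ry":0,"rz":0},{"x":0,"y":0,"z":-0.4,"rx":0,"ry":0,"rz":0},{"x":0,"y":0,"z":-0.4,"rx":0,"ry":0,"rz":0},{"x":0,"y":0,"z":-0.4,"rx":0,"ry":0,"rz":0},{"x":0,"y":0,"z":-0.4,"rx":0,"ry":0,"rz":0},{"x":0,"y":0,"z":-0.4,"rx":0,"ry":0,"rz":0}]' -1 15
python3 -m inch '[{"x":-0.3,"y":-1.4,"z":10,"rx":0,"ry":0,"rz":0},{"x":-1,"y":-4,"z":30,"rx":0,"ry":0,"rz":0},{"x":-2,"y":-9,"z":65,"rx":0,"ry":0,"rz":0},{"x":-3,"y":-14,"z":105,"rx":0,"ry":0,"rz":0},{"x":-4,"y":-19,"z":150,"rx":-0.136,"ry":0.031,"rz":0},{"x":-8,"y":-40,"z":160,"rx":-0.136,"ry":0.031,"rz":0},{"x":-8,"y":-40,"z":160,"rx":-0.136,"ry":0.031,"rz":0},{"x":-8,"y":-40,"z":160,"rx":-0.136,"ry":0.031,"rz":0}]'
sed -i 's/for r in range(r0+2,r1,10):/for r in ():/' meas.py; python3 meas.py pics/w6.png
python3 - <<'E'
from h import *
w=bot.camera_params("wrist");im=cv2.imread("pics/w6.png");h=cv2.cvtColor(im,cv2.COLOR_BGR2HSV)
E=np.array([.483,-.124]);d=np.array([-.22,-.9756])
for c in(239,242,245,248,250,253,258,263,266,269,272,275,278):
    q=[r for r in range(110,190) if h[r,c,1]<60 and h[r,c,2]>110]
    if q:print(c,q[0],q[-1],[round(1e3*float((plane(w,(c,r),.066,True)[:2]-E)@d),1) for r in(q[0],q[-1]+1)])
E
python3 chk.py
```

```text
time: 18.8
position: [0.484, -0.1245, 0.0715]
tcp_rot: [3.141, -0.139, 1.35]
force: [-0.2, 0.4, -0.5]
width: 0.641
finger_force: 0.0
time: 19.6
position: [0.4758, -0.1644, 0.2309]
tcp_rot: [-3.141, -0.001, 1.349]
force: [0.2, 0.5, -0.2]
width: 0.997
finger_force: 0.0
brass [ 245   16   19  110 1828]
brass [247 155  14  26 217]
brass [240 194  15  26 324]
brass [255 195  11  25 172]
rows 16 220 level: -139.9269847042859 94.39560419786983 tipped: -133.82559813160876 99.91414352305358
[228   0  16   4  38] [233.4   0.9] [0.4955 0.0426 0.045 ]
[237  24   6  75 389] [239.2  59.7] [ 0.486  -0.0314  0.045 ]
[267  25   6  74 422] [269.6  62.2] [ 0.5194 -0.0421  0.045 ]
[ 229  127   51   29 1005] [255.  139.3] [ 0.483  -0.1271  0.045 ]
239 127 150 [-13.0, 13.6]
242 128 150 [-11.9, 13.7]
245 128 149 [-11.8, 12.6]
248 128 149 [-11.8, 12.6]
250 128 154 [-11.8, 18.2]
253 128 155 [-11.8, 19.3]
258 128 155 [-11.8, 19.3]
263 128 149 [-11.8, 12.6]
266 128 150 [-11.8, 13.7]
269 128 150 [-11.8, 13.7]
272 127 150 [-13.0, 13.7]
275 129 149 [-10.8, 12.5]
278 132 137 [-7.5, -0.8]
blob [425 220  15  17 132] head-end pixel [438.3 228.7] along if level 89.50506906615819 if tipped 94.13723385253064
19.7 force along -0.1947471953281837 tcp along 41.01563636999485 z 0.22955036219808644
```

```bash
python3 -m inch '[{"x":-20,"y":40,"z":30,"rx":0,"ry":0,"rz":0},{"x":-40,"y":80,"z":60,"rx":0,"ry":0,"rz":0},{"x":-60,"y":120,"z":80,"rx":0,"ry":0,"rz":0},{"x":-60,"y":160,"z":80,"rx":0,"ry":0,"rz":0},{"x":-60,"y":200,"z":80,"rx":0,"ry":0,"rz":0},{"x":-60,"y":230,"z":80,"rx":0,"ry":0,"rz":0},{"x":-60,"y":230,"z":80,"rx":0,"ry":0,"rz":0}]'
python3 chk.py; python3 - <<'E'
from h import *
h=cv2.cvtColor(cv2.imread("pics/w6.png"),cv2.COLOR_BGR2HSV)
for r in(20,40,60,80,100,120,165,175):
    q=[c for c in range(235,280) if 20<h[r,c,0]<32 and h[r,c,1]>130 and h[r,c,2]>80];print(r,len(q),q[-1]-q[0]+1)
E
```

```text
time: 20.4
position: [0.4153, 0.0682, 0.3099]
tcp_rot: [-3.139, -0.0, 1.354]
force: [1.3, -0.4, -0.5]
width: 0.999
finger_force: 0.0
20 11 19
40 19 19
60 16 16
80 17 17
100 18 18
120 13 16
165 7 13
175 10 13Traceback (most recent call last):
  File "chk.py", line 5, in <module>
    n,l,s,c=cv2.connectedComponentsWithStats(y);i=1+s[1:,4].argmax();ys,xs=np.where(l==i)
                                                    ~~~~~~~~~~~~~~^^
ValueError: attempt to get argmax of an empty sequence
```

The bar narrows from 19 px at the thin end to 13 px toward the head, so it is still tipped. The rider's plate spans −12 to +13 mm about the edge, and the hand is clear.

```bash
python3 -c "
from bench import bot
print(bot.hand_in())"
```

```text
the job is handed in; nothing more can be done
None
```

I pushed the bar until it just tipped and stayed down, set the aluminium saddle astride it within about 1 mm of the steel edge by camera measurement, and handed the job in at about 20 s with the hand clear; no verdict came back.

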